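# Turn a clock plate over against the turning stop

## Task

Turn the brass clock plate over without ever picking it up: with the fingertips push it along the bench against the white face of the turning stop until its far end climbs the face and the plate stands leaning on the stop, then reach over the stop and push the top of the plate back from behind so that it falls over towards the robot. It should end lying flat on the bench in front of the stop, with its other face up, and the jar, oil stand, blower and tape roll should stay where they are.

Things in the scene. Friction and masses are not known exactly. Their poses are not given: they have to be found in the camera images.
- clock_plate: Flat brass clock plate, loose, 90 (its x) x 96 (y) x 5 mm, 0.3 kg, polished (friction about 0.5). Origin: centre of the face that is underneath at the start; z is its normal, up at the start, down once turned over; +x points to the stop. Steel bushes show on the upper face, two long dark bars are on the lower. Starts flat, nearly square to the stop, 20 to 50 mm short of its toe, up to 15 mm off its middle.
- plate_near_edge (a point): Middle of the plate's edge away from the stop (plate x = -45 mm, mid-thickness): the edge to push. It stays on the bench while the plate tips up.
- plate_far_edge (a point): Middle of the plate's edge facing the stop (plate x = +45 mm, mid-thickness): it climbs the stop and becomes the top of the standing plate.
- turning_stop: Low angle plate fixed to the bench, aluminium, 160 mm wide (its y), 50 mm high, with a slippery white plastic front facing the robot. Origin: on the bench, middle of the toe line where the front begins; x points into the stop, away from the robot. The front rises from x,z = 0,0 at 45 degrees to 8,8 mm, then steeper to 17,28 and nearly upright to 20,50.
- parts_jar: Clear jar with a black lid, 45 mm across, 56 mm high, loose, a bystander beside the stop on its left; origin at the centre of its underside.
- oil_stand: Low black stand with four oil cups, 32 x 100 x 24 mm, loose, a bystander to the left of the plate; origin at the centre of its underside, long side along its y.
- blower: Dark red rubber blower, 48 mm across, 98 mm high with a thin nozzle up, loose, a bystander to the right of the stop; origin at the centre of its underside.
- tape_roll: Roll of masking tape lying flat, 94 mm across, 18 mm high, loose, a bystander to the right of the plate; origin at the centre of its underside.
- stop_top (a point): Middle of the stop's top front edge (stop x = 20 mm, z = 50 mm). The top runs on to x = 34 mm; behind it are sloping ribs below 45 mm and a flange 8 mm thick to x = 71 mm. With the plate's near edge pushed up to the toe line, the plate leans on this edge at about 65 degrees, stands by itself, and its top reaches stop x = 37 mm, z = 83 mm.
Not all that is in view belongs to the job. Of the things that look like the clock_plate, the smallest one is meant.

How it is judged (in metres and radians):
On the way:
1. the plate stands leaning on the stop (50 to 85 degrees from flat), its near edge on the bench at the toe (angle between clock_plate's own z axis and vertical between 0.87 and 1.48 rad and contact force between clock_plate and turning_stop above 0.1 N and height (world z) of plate_near_edge below 0.015 m and x of plate_near_edge in the frame of turning_stop above -0.03 m), for 0.2 s.
At the end, for the whole second after the job is handed in: the plate lies at rest flat on the bench (within about 5 degrees), other face up, in front of the stop: its centre 20 to 200 mm before the toe and within 100 mm of the stop's middle line (angle between clock_plate's own z axis and vertical above 3.05 rad and height (world z) of clock_plate between 0.002 and 0.012 m and x of clock_plate in the frame of turning_stop between -0.2 and -0.02 m and y of clock_plate in the frame of turning_stop between -0.1 and 0.1 m and linear speed of clock_plate below 0.02 m/s); the robot touches nothing.
It fails at once if the plate is picked up (both ends more than 25 mm above the bench) (height (world z) of each of plate_near_edge, plate_far_edge above 0.025 m).
It fails at once if the plate is tilted more than 17 degrees away from the stop (angle between clock_plate's own z axis and vertical between 0.3 and 1.15 rad and x of plate_far_edge in the frame of turning_stop below -0.015 m).
It fails at once if the jar, oil stand, blower or tape roll is moved more than 20 mm (distance of any of parts_jar, oil_stand, blower, tape_roll from where it was at the start of the episode above 0.02 m).
It also fails if it takes over 48 s, if anything falls off the work surface, if the arm or the gripper's body presses on something with over 40 N, if the wrist force passes 120 N, or if a joint passes its speed limit or range.

## Robot

A 6-joint arm with a two-finger parallel gripper is mounted at the origin on a cart in front of the work surface, level with it; the furniture and walls round the work are solid. World frame = base frame: x ahead of the robot, y to its left, z up, the work surface at z = 0. Lengths are in mm, angles in rad, forces in N, time in s.
With the tool pointing down it reaches from about 275 to 875 mm from the base axis. Payload 12.5 kg.
Tool frame: the origin (TCP) lies midway between the tips of the shut fingers; the grasp point (between the pads) lies 19 mm behind it; z points along the fingers, y is the direction in which the jaws open and shut (so a half turn about z gives the same grasp; the last joint's range is limited). The gripper opens to 85 mm and grips with 20 to 120 N. Pads are 22 mm wide; open, the fingers measure 114 mm over their backs; the gripper's body (76 mm by 85 mm) begins 54 mm behind the grasp point. The pads swing forward as they close: fully open they stand 13 mm farther back than shut.
Start: joints at [-1.215, 0.351, 1.652, -0, 1.139, -0.085], TCP at [234.681, -497.402, 231.29] pointing down, gripper open.
Joint ranges: [-2.75, 2.75], [-0.79, 2.1], [0.01, 2.65], [-1.57, 4.71], [0.07, 3.14], [-2.87, 2.87]. Speed limits (rad/s): [2.22, 2.22, 2.79, 3.14, 3.14, 3.14].

## Interface

Orientations are given as a unit quaternion [w, x, y, z].
In Python, from workcell import monitor, cams, bot gives the robot as it stands. The module is installed in compiled form; this text tells all that it offers.
- The arm moves only by the tool play_rows, never from a script. Its argument "commands" is a list that holds one entry, the list of rows, each a list of 4 numbers: the shift along the world's x, y, z in m, then the turn about the world's z in rad. A call has 1 to 5 rows; each row is the pose to reach, as a shift and turn from the pose commanded when the call began; what a row does not reach only later rows make up. A row lasts 1/10 s, in which the tool goes at most 50 mm and 8.59 degrees, less where a joint would pass 70% of its speed; a pose out of reach is approached as far as the arm can. A call with a gripper value outside its range is refused whole. "claw" is the opening in per cent of the stroke, from 0 (shut) to 100 (fully open), set as the call begins (left out, the last holds). The fingers move at their own pace and stop on an object; the grip force is fixed at half the most. Time passes only in rows, so rows that repeat a pose let the fingers close. It gives the time, the measured TCP pose, the force and the opening at its end, in the units of the state.
- monitor.get_state(): the state, without advancing time (a new reading comes with each control period).
- cams.capture(name): name is "scene" or "top" or "wrist"; returns the picture (384x512x3 uint8, red, green, blue); there is no depth.
- cams.camera_info(name): a dict with "K" (3x3 intrinsics, pixels), "k1" (the pictures are not rectified: a ray, as slopes to the right and down, at radius r is drawn at 1 + k1 r^2 times it, then the intrinsics apply), "R" (3x3) and "t" (3): a world point X has camera coordinates R X + t. Camera axes: x right, y down, z forward; pixel columns grow to the right and rows downward; lengths in mm; the calibration is good to about 2 mm. A picture is of the moment at which its call begins: read the wrist's pose just before it. camera_info takes no time and is no camera call; for the wrist camera it gives the pose at the moment of the call.
- bot.finish_job(): hands the job in, once; it reports no verdict.
The state is a dict: "time": time; "joints": joint angles; "dq": joint speeds; "joint_efforts": joint torques, N m; "ee_pos": TCP position; "eef_rot": TCP orientation; "wrist_force": force on the tool from outside, world axes, zero at the start; "ft_torque": the same for the moment, N m; "grip_width": opening from 0.0 (shut) to 1.0 (fully open).
Only numpy, scipy, OpenCV 4.12 (cv2) and the standard library are available. Lean on these libraries where they do the work, as an engineer would, in place of code of your own. Each camera call takes 0.05 s, during which the arm holds its last target. There are 200 camera calls.

## Working session

There is one attempt and no reset: what is moved stays moved. The work goes in short steps, Python scripts to look and compute and a tool call to move; the robot and the scene stay as the last step left them, time stands still between calls to the robot, and variables do not carry over. Pictures are saved under pics/ and viewed, about 8 in all and at most 12, crops included, and the job is handed in when it is done.

Besides the shell and the picture viewer there is one more tool, called after "Call:" as a command line: name --argument value ..., lists and objects as JSON in quotes. play_rows: Moves the arm, as the interface text tells. Its arguments: {"type":"object","properties":{"commands":{"type":"array"},"claw":{"type":"number"}},"required":["commands"]}

```bash
mkdir -p pics; cat > h.py <<'E'
import numpy as np, cv2
from workcell import monitor, cams, bot
def ray(name,uv,info=None):
    i=info or cams.camera_info(name); K=np.array(i["K"]);R=np.array(i["R"]);t=np.array(i["t"]).ravel()
    d=np.linalg.inv(K)@np.array([uv[0],uv[1],1.]); x=d[:2].copy(); k=i["k1"]
    u=x.copy()
    for _ in range(20): u=x/(1+k*(u@u))
    return -R.T@t, R.T@np.array([u[0],u[1],1.])
def onz(name,uv,z,info=None):
    o,d=ray(name,uv,info); return o+d*(z-o[2])/d[2]
def proj(name,X):
    i=cams.camera_info(name); K=np.array(i["K"]);c=np.array(i["R"])@np.array(X)+np.array(i["t"]).ravel()
    s=c[:2]/c[2]; s=s*(1+i["k1"]*(s@s)); return (K@np.array([*s,1]))[:2]
def snap(name,fn,crop=None,scale=1):
    im=cams.capture(name); cv2.imwrite('pics/raw_'+fn,im[:,:,::-1])
    o=im if crop is None else im[crop[1]:crop[3],crop[0]:crop[2]]
    cv2.imwrite('pics/'+fn,cv2.resize(o,None,fx=scale,fy=scale,interpolation=cv2.INTER_CUBIC)[:,:,::-1]); return im
E
python3 - <<'E'
from h import *
snap('top','top0.png',scale=1.5); snap('scene','scene0.png',scale=1.5)
for n in('top','scene'):
  i=cams.camera_info(n);print(n,ray(n,(256,192)),i['k1'])
print(monitor.get_state())
E
```

```text
top (array([ 362.60555013,  -93.08012855, 1176.8208041 ]), array([ 0.20871914, -0.03241382, -0.97755835])) -0.15621362367912223
scene (array([-503.84497879,  610.85037082,  942.78597577]), array([ 0.68684523, -0.44899944, -0.57157831])) -0.002985708908855866
{'time': 0.1, 'joints': array([-1.21460807e+00,  3.51194641e-01,  1.65235394e+00, -8.09039089e-08,
        1.13911728e+00, -8.45776759e-02]), 'dq': array([ 0.00028378, -0.00113318,  0.00038732, -0.00029115,  0.00062749,
       -0.00080815]), 'joint_efforts': array([ 7.48547227e-04, -5.06833613e+01, -2.91876733e+01, -4.73174259e-05,
        2.66075331e-03, -1.49951825e-05]), 'ee_pos': array([ 234.5769442 , -497.13535308,  230.80787238]), 'eef_rot': array([-5.31656627e-04,  9.75813659e-01,  2.18603326e-01, -7.26860286e-05]), 'wrist_force': array([-0.13723555, -0.64154918, -0.7386673 ]), 'ft_torque': array([ 0.01711179, -0.04686135, -0.01407204]), 'grip_width': 0.9995202220777345}
```

View pics/top0.png

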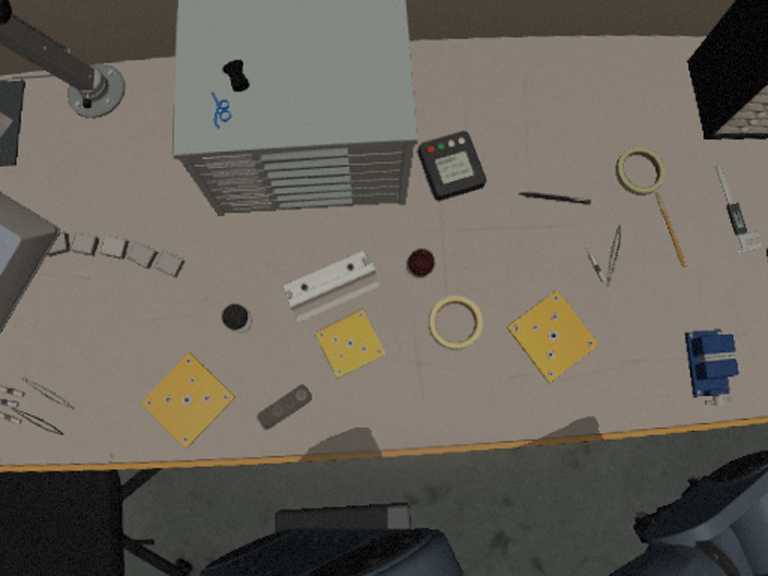

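View pics/scene0.png

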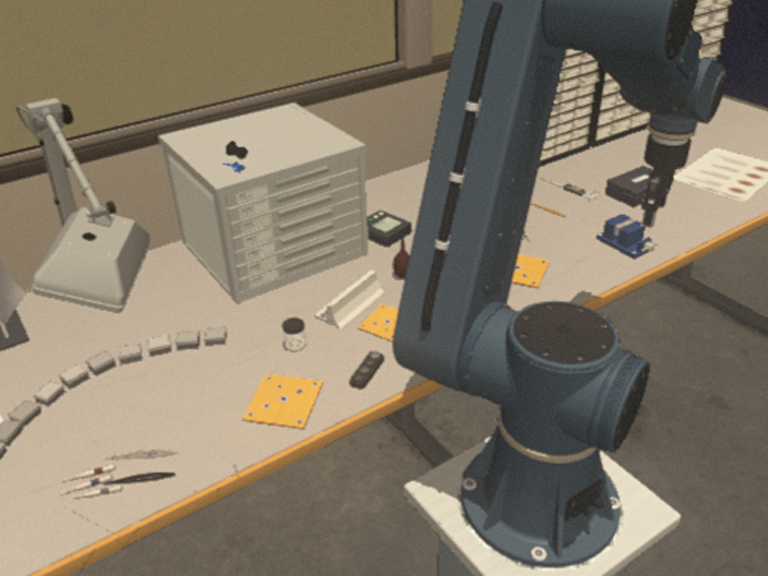

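```bash
python3 - <<'E'
from h import *
im=cv2.imread('pics/raw_top0.png'); hsv=cv2.cvtColor(im,cv2.COLOR_BGR2HSV)
m=cv2.inRange(hsv,(15,120,100),(35,255,255))
for c in cv2.findContours(m,0,2)[0]:
    if cv2.contourArea(c)<300: continue
    r=cv2.minAreaRect(c); b=cv2.boxPoints(r)
    P=np.array([onz('top',p,5)[:2] for p in b]); print(r[0],P.round(1).tolist(),P.mean(0).round(1))
w=cv2.inRange(hsv,(0,0,170),(180,60,255)); 
for c in cv2.findContours(w[150:230,170:270].copy(),0,2)[0]:
    if cv2.contourArea(c)>100: print('white',[(p+[170,150]).tolist() for p in cv2.boxPoints(cv2.minAreaRect(c))])
for n,p,z in(('jar',(235,316),56),('blow',(421,262),60),('tape',(456,322),18),('oil',(285,406),24)):print(n,onz('top',np.array(p)/1.5,z).round())
cv2.imwrite('pics/crop0.png',cv2.resize(im[155:265,175:285],None,fx=5.4,fy=5.4,interpolation=cv2.INTER_CUBIC))
E
```

```text
(106.5064697265625, 309.20196533203125) [[328.7, 580.1], [327.5, -2.8], [314.4, -2.5], [314.8, 579.7]] [321.4 288.6]
(449.0696105957031, 286.1641540527344) [[328.4, -457.6], [329.1, -821.2], [317.0, -820.9], [317.0, -457.7]] [ 322.9 -639.3]
(124.53746795654297, 266.53570556640625) [[431.0, 312.8], [518.5, 222.0], [436.0, 140.3], [350.5, 230.0]] [434.  226.3]
(232.80001831054688, 228.6000518798828) [[539.7, -3.6], [577.6, -90.7], [496.2, -124.9], [459.3, -38.7]] [518.2 -64.5]
(368.2117919921875, 223.66159057617188) [[529.2, -344.7], [592.4, -442.9], [486.8, -509.2], [426.0, -410.8]] [ 508.6 -426.9]
jar [569. 126.  56.]
blow [ 643. -197.   60.]
tape [ 541. -254.   18.]
oil [413.  51.  24.]
```

View pics/crop0.png

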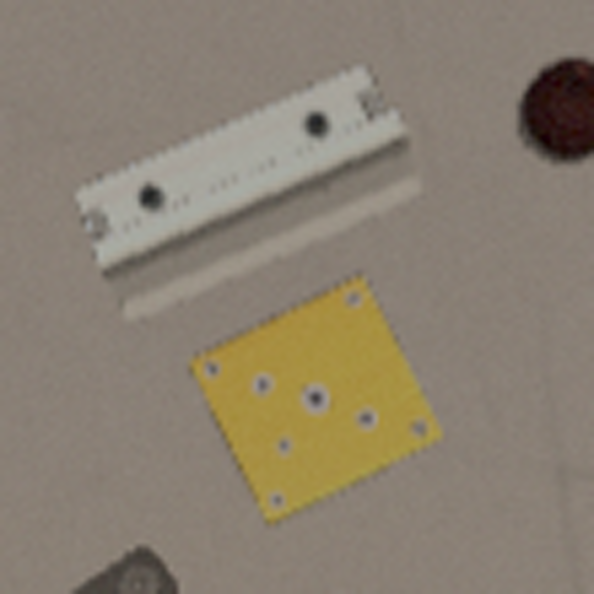

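```bash
python3 - <<'E'
from h import *
f=lambda u,v,z:onz('top',(175+(u+.5)/5.4-.5,155+(v+.5)/5.4-.5),z)[:2]
for a,b,z in(((127,321),(421,189),0),((105,272),(408,143),50)):
    A,B=f(*a,z),f(*b,z);d=B-A;print(A,B,np.linalg.norm(d),(A+B)/2,'normal ang',np.degrees(np.arctan2(d[0],-d[1])))
c=[f(*p,5) for p in((192,360),(362,276),(441,434),(270,522))]
c=np.array(c);print(c,c.mean(0)); print([np.degrees(np.arctan2(*(c[i]-c[j])[::-1])) for i,j in((0,3),(1,2))],[np.linalg.norm(c[i]-c[(i+1)%4]) for i in range(4)])
E
```

```text
[563.17035411  26.02055103] [ 621.05607048 -123.25982375] 160.1105444779035 [592.1132123  -48.61963636] normal ang 21.194553419374255
[578.85063781  30.52154203] [ 633.02057487 -117.1739482 ] 157.31605103991154 [605.93560634 -43.32620309] normal ang 20.141406627399814
[[ 541.06018227   -5.63650421]
 [ 577.85212267  -91.30732324]
 [ 497.36520056 -125.17031222]
 [ 459.59350993  -39.76114292]] [518.96775386 -65.46882065]
[np.float64(22.727762671249835), np.float64(22.81778505421359)] [np.float64(93.23698896600489), np.float64(87.32036791226366), np.float64(93.38857967639933), np.float64(88.32502289067173)]
```

Call:
play_rows --commands '[[[0.0213,0.0405,0,-0.02],[0.0426,0.081,0,-0.04],[0.064,0.1215,0,-0.06],[0.085,0.162,0,-0.08],[0.1065,0.2025,0,-0.08]]]' --claw 25

```text
time: 0.6
ee_pos: [341.5, -293.2, 231.2]
eef_rot: [-0.0, 0.984, 0.179, -0.0]
wrist_force: [1.3, -0.5, 0.2]
grip_width: 0.246
```

Call:
play_rows --commands '[[[0.0213,0.0405,-0.02,0],[0.0426,0.081,-0.04,0],[0.064,0.1215,-0.06,0],[0.085,0.162,-0.08,0],[0.1065,0.2025,-0.1,0]]]'

```text
time: 1.1
ee_pos: [448.1, -90.6, 130.5]
eef_rot: [0.0, 0.984, 0.179, 0.0]
wrist_force: [0.5, -0.7, 0.2]
grip_width: 0.248
```

Call:
play_rows --commands '[[[0,0,-0.03,0],[0,0,-0.06,0],[0,0,-0.08,0],[0,0,-0.09,0],[0,0,-0.09,0]]]'

```text
time: 1.6
ee_pos: [447.1, -92.3, 40.5]
eef_rot: [-0.001, 0.984, 0.179, -0.001]
wrist_force: [0.0, -0.7, 1.4]
grip_width: 0.249
```

```bash
python3 - <<'E'
from h import *
s=monitor.get_state(); print(s['ee_pos'],s['eef_rot'],s['wrist_force'],s['grip_width'])
snap('wrist','w1.png',scale=1.3)
snap('top','t1.png',crop=(160,140,320,270),scale=5)
E
```

```text
[447.08118588 -92.28930201  40.46570658] [-5.00055184e-04  9.83781508e-01  1.79367812e-01 -9.39500630e-04] [ 0.03883703 -0.69010436  1.40481345] 0.2493894148790851
```

View pics/w1.png

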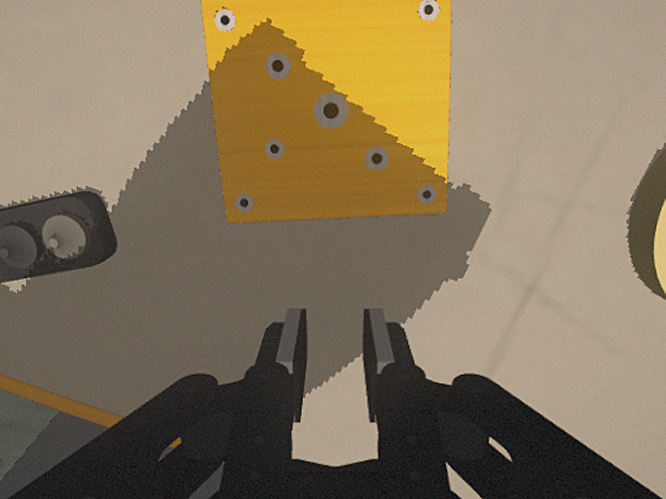

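Call:
play_rows --commands '[[[0,0,-0.02,0],[0,0,-0.032,0],[0,0,-0.035,0],[0,0,-0.037,0],[0,0,-0.037,0]]]'

```text
time: 2.2
ee_pos: [447.9, -92.5, 4.6]
eef_rot: [0.0, 0.984, 0.179, 0.0]
wrist_force: [0.7, 0.2, 0.3]
grip_width: 0.247
```

```bash
python3 - <<'E'
from h import *
s=monitor.get_state(); print(s['ee_pos'],s['wrist_force'])
for p in((227,222),(447,213)):print(p)
E
```

```text
[447.89240544 -92.50813189   4.64560615] [0.74831163 0.17806446 0.27182465]
(227, 222)
(447, 213)
```

Call:
play_rows --commands '[[[0,0,-0.002,0],[0,0,-0.003,0],[0,0,-0.004,0],[0,0,-0.004,0]]]'

```text
time: 2.6
ee_pos: [447.7, -92.4, 0.3]
eef_rot: [-0.0, 0.984, 0.179, -0.0]
wrist_force: [-0.3, 0.4, 0.8]
grip_width: 0.252
```

Call:
play_rows --commands '[[[0,0,-0.001,0],[0,0,-0.002,0],[0,0,-0.003,0],[0,0,-0.003,0]]]'

```text
time: 3.0
ee_pos: [447.8, -92.5, -0.1]
eef_rot: [0.0, 0.984, 0.18, 0.0]
wrist_force: [-14.6, 2.0, 55.6]
grip_width: 0.251
```

Call:
play_rows --commands '[[[0,0,0.0042,0],[0.0094,0.0035,0.0042,0],[0.0187,0.0071,0.0042,0],[0.0281,0.0106,0.0042,0],[0.0374,0.0141,0.0042,0]]]'

```text
time: 3.5
ee_pos: [485.7, -77.8, 1.1]
eef_rot: [-0.0, 0.984, 0.18, -0.0]
wrist_force: [-1.7, -0.9, 1.4]
grip_width: 0.25
```

Call:
play_rows --commands '[[[0.0056,0.0021,0,0],[0.0112,0.0042,0,0],[0.0168,0.0064,0,0],[0.0224,0.0085,0,0],[0.0281,0.0106,0,0]]]'

```text
time: 4.0
ee_pos: [512.7, -67.5, 1.1]
eef_rot: [-0.0, 0.984, 0.179, -0.001]
wrist_force: [-2.6, -1.3, -2.1]
grip_width: 0.251
```

```bash
python3 - <<'E'
from h import *
print(monitor.get_state()['ee_pos'])
a=snap('wrist','w2.png'); b=snap('top','t2.png')
cv2.imwrite('pics/c2.png',np.hstack([a,cv2.resize(b[130:260,170:300],(384,384),interpolation=cv2.INTER_CUBIC)])[:,:800,::-1])
E
```

```text
[512.69999485 -67.53113299   1.12772908]
```

View pics/c2.png

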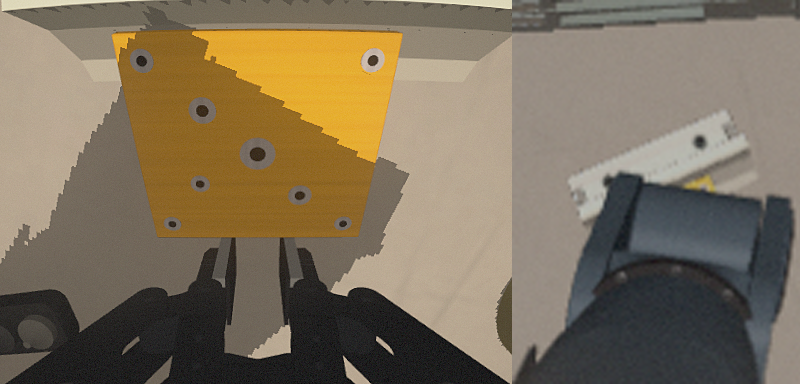

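Call:
play_rows --commands '[[[0.0075,0.0028,0,0],[0.015,0.0056,0,0],[0.0225,0.0085,0,0],[0.03,0.0113,0,0],[0.037,0.014,0,0]]]'

```text
time: 4.6
ee_pos: [550.9, -53.5, 1.6]
eef_rot: [0.0, 0.984, 0.179, 0.0]
wrist_force: [-2.6, 0.1, 0.8]
grip_width: 0.25
```

```bash
python3 - <<'E'
from h import *
s=monitor.get_state();print(s['ee_pos'],s['wrist_force'])
a=snap('wrist','w3.png'); b=snap('scene','s3.png')
cv2.imwrite('pics/c3.png',np.hstack([a[:,:420],cv2.resize(b[150:278,190:318],(384,384),interpolation=cv2.INTER_CUBIC)])[:,:800,::-1])
E
```

```text
[550.94178051 -53.51568561   1.62633252] [-2.58611629  0.10722307  0.78774126]
```

View pics/c3.png

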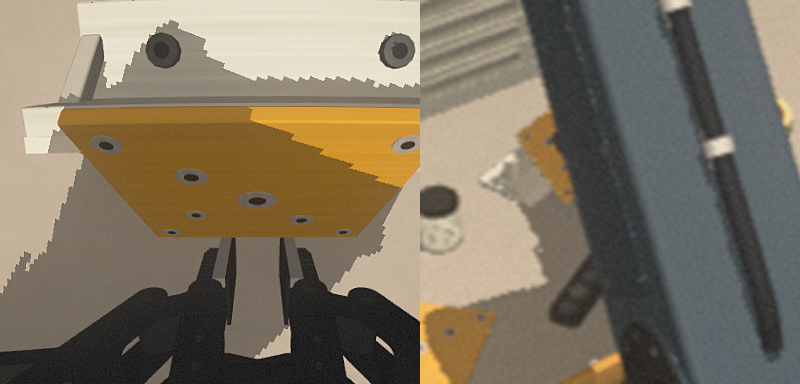

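```bash
python3 - <<'E'
from h import *
n=np.array([.9354,.3535]);l=np.array([-.3535,.9354]);o=np.array([589.7,-49.5])
for p,z in(((24,153),0),((48,153),0),((160,237),3),((356,237),3),((228,238),3)):
  q=onz('wrist',p,z)[:2]; print(p,q,(q-o)@n,(q-o)@l)
E
```

```text
(24, 153) [560.45910346  66.66382448] 13.711977328136147 118.99629834445584
(48, 153) [564.6310517   55.15101895] 13.544640958623283 106.75243635377534
(160, 237) [544.02879322  -6.54777402] -27.53723493410906 56.322283780789576
(356, 237) [577.57007981 -95.17929421] -27.49395784980313 -38.44048501874683
(228, 238) [555.35984149 -37.49986692] -27.8797372248633 23.364170515681487
```

```bash
python3 - <<'E'
from h import *
n=np.array([.9354,.3535]);l=np.array([-.3535,.9354]);o=np.array([589.7,-49.5])
sh=np.array([512.7-550.94,-67.53+53.52])
for p,z in(((93,81),0),((80,60),8),((50,25),28),((465,81),0)):
  q=onz('wrist',p,z)[:2]+sh; print(p,q,(q-o)@n,(q-o)@l)
for z in(50,28,8,0):
  for x in((0,8,17,20)[[0,8,28,50].index(z)],): print(z,proj('wrist',[*(o+x*n+80*l),z]).round())
E
```

```text
(93, 81) [565.19744709  27.46365387] 4.286963650972673 80.65345428769757
(80, 60) [572.77316101  30.89007896] 12.58452772670272 81.18051744447659
(50, 25) [582.97364664  33.57837535] 23.07637475469959 80.08927821504402
(465, 81) [ 623.10183876 -123.6195452 ] 5.042820746962562 -81.13897258614338
50 [ 30. 166.]
28 [ 69. 159.]
8 [ 96. 169.]
0 [107. 181.]
```

Call:
play_rows --commands '[[[0.0047,0.0018,0,0],[0.0094,0.0035,0,0],[0.014,0.0053,0,0],[0.0187,0.0071,0,0],[0.0187,0.0071,0,0]]]'

```text
time: 5.2
ee_pos: [569.6, -46.4, 1.6]
eef_rot: [0.0, 0.984, 0.18, 0.0]
wrist_force: [-0.0, 0.7, -0.1]
grip_width: 0.252
```

Call:
play_rows --commands '[[[0.001,0.0004,0,0],[0.0019,0.0007,0,0],[0.0028,0.0011,0,0],[0.0028,0.0011,0,0],[0.0028,0.0011,0,0]]]'

```text
time: 5.7
ee_pos: [571.6, -45.5, 1.5]
eef_rot: [-0.0, 0.984, 0.179, 0.0]
wrist_force: [-1.4, -0.5, -0.4]
grip_width: 0.252
```

```bash
python3 - <<'E'
from h import *
s=monitor.get_state();print(s['ee_pos'],s['wrist_force'])
n=np.array([.9354,.3535]);print((s['ee_pos'][:2]-[589.7,-49.5])@n)
a=snap('wrist','w4.png'); b=snap('scene','s4.png')
cv2.imwrite('pics/c4.png',np.hstack([a[:,:420],cv2.resize(b[150:278,190:318],(384,384),interpolation=cv2.INTER_CUBIC)])[:,:800,::-1])
E
```

```text
[571.64129731 -45.52857716   1.49458534] [-1.39294862 -0.52521545 -0.39306611]
-15.48821252511777
```

View pics/c4.png

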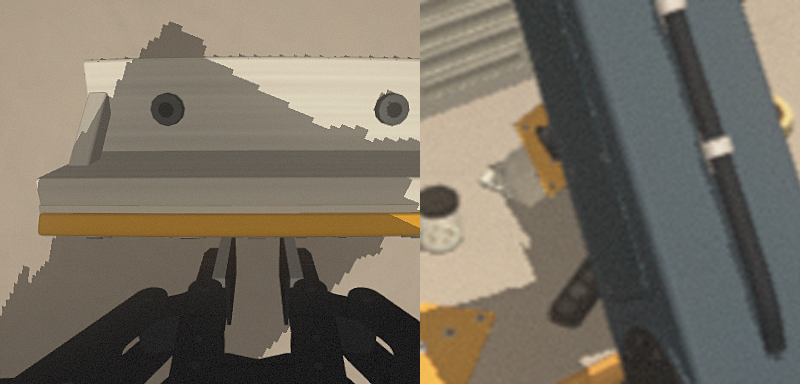

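Call:
play_rows --commands '[[[0.001,0.0004,0,0],[0.002,0.0008,0,0],[0.003,0.0011,0,0],[0.0038,0.0014,0,0],[0.0038,0.0014,0,0]]]'

```text
time: 6.3
ee_pos: [575.6, -44.1, 1.5]
eef_rot: [0.0, 0.984, 0.179, 0.0]
wrist_force: [-2.1, -1.2, -0.6]
grip_width: 0.247
```

Call:
play_rows --commands '[[[-0.003,-0.0011,0,0],[-0.008,-0.003,0,0],[-0.02,-0.0075,0,0],[-0.04,-0.015,0,0],[-0.07,-0.0263,0,0]]]'

```text
time: 6.8
ee_pos: [505.5, -70.6, 1.8]
eef_rot: [0.0, 0.984, 0.18, 0.001]
wrist_force: [0.2, 0.2, 0.6]
grip_width: 0.251
```

Call:
play_rows --commands '[[[-0.01,-0.004,0.03,0],[-0.02,-0.0075,0.07,0],[-0.02,-0.0075,0.11,0],[-0.02,-0.0075,0.14,0],[-0.02,-0.0075,0.16,0]]]'

```text
time: 7.3
ee_pos: [485.8, -78.2, 164.0]
eef_rot: [0.001, 0.984, 0.179, 0.001]
wrist_force: [-0.0, 0.5, 0.4]
grip_width: 0.245
```

```bash
python3 - <<'E'
from h import *
s=monitor.get_state();print(s['ee_pos'],s['wrist_force'])
a=snap('wrist','w5.png'); b=snap('scene','s5.png')
cv2.imwrite('pics/c5.png',np.hstack([a[:,:420],cv2.resize(b[150:278,190:318],(384,384),interpolation=cv2.INTER_CUBIC)])[:,:800,::-1])
E
```

```text
[485.76651327 -78.21639627 163.98575285] [-0.03965786  0.47379848  0.37280073]
```

View pics/c5.png

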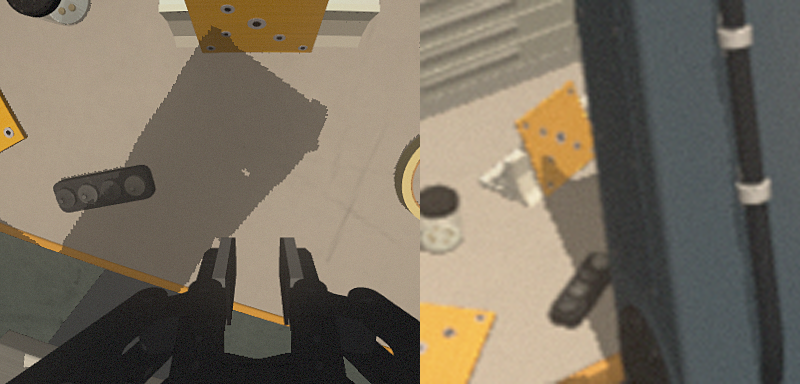

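Call:
play_rows --commands '[[[0.04,0.015,0,0],[0.08,0.03,0,0],[0.12,0.045,0,0],[0.161,0.06,0,0],[0.161,0.06,0,0]]]'

```text
time: 7.9
ee_pos: [649.2, -16.3, 159.5]
eef_rot: [-0.0, 0.984, 0.18, 0.0]
wrist_force: [-1.0, -0.1, 0.3]
grip_width: 0.252
```

```bash
python3 - <<'E'
from h import *
s=monitor.get_state();print(s['ee_pos'],s['wrist_force'])
a=snap('wrist','w6.png'); b=snap('scene','s6.png')
cv2.imwrite('pics/c6.png',np.hstack([a[:,:420],cv2.resize(b[120:248,190:318],(384,384),interpolation=cv2.INTER_CUBIC)])[:,:800,::-1])
print(onz('top',(200,138),0))
E
```

```text
[649.22575921 -16.27898459 159.5430629 ] [-0.97316929 -0.1395952   0.26952783]
[776.21383002  13.02193754   0.        ]
```

View pics/c6.png

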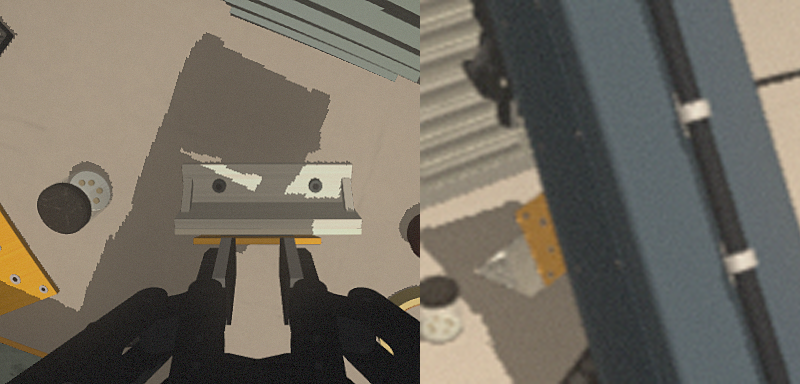

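```bash
python3 - <<'E'
from h import *
n=np.array([.9354,.3535]);l=np.array([-.3535,.9354]);o=np.array([593.9,-47.9])
for p,z in(((258,238),83),((194,238),83),((321,238),83),((175,234),47),((361,234),47),((182,164),8)):
  q=onz('wrist',p,z)[:2]; print(p,(q-o)@n,(q-o)@l)
print(monitor.get_state()['ee_pos'],'tcp',((monitor.get_state()['ee_pos'][:2]-o)@n))
E
```

```text
(258, 238) 28.81051008437763 8.89344849854508
(194, 238) 28.601322804146697 56.75630181042936
(321, 238) 28.762161699274102 -38.19137992911508
(175, 234) 13.90603359023356 80.96196039620627
(361, 234) 14.040425259761232 -80.84234681820729
(182, 164) 66.56894926824583 79.53731595407365
[645.92337362 -17.66605719 159.65204319] tcp 59.35036247176808
```

Call:
play_rows --commands '[[[0,0,-0.03,0],[0,0,-0.06,0],[0,0,-0.085,0],[0,0,-0.092,0],[0,0,-0.092,0]]]'

```text
time: 8.5
ee_pos: [645.3, -18.3, 68.8]
eef_rot: [-0.0, 0.984, 0.179, -0.001]
wrist_force: [0.2, -0.0, 0.1]
grip_width: 0.246
```

Call:
play_rows --commands '[[[-0.005,-0.0019,0,0],[-0.01,-0.0038,0,0],[-0.015,-0.0057,0,0],[-0.02,-0.0076,0,0],[-0.025,-0.0094,0,0]]]'

```text
time: 9.0
ee_pos: [621.1, -27.5, 69.9]
eef_rot: [0.0, 0.984, 0.179, 0.0]
wrist_force: [-0.7, 0.8, -0.1]
grip_width: 0.25
```

Call:
play_rows --commands '[[[-0.006,-0.0023,0,0],[-0.012,-0.0045,0,0],[-0.018,-0.0068,0,0],[-0.024,-0.0091,0,0],[-0.03,-0.0113,0,0]]]'

```text
time: 9.5
ee_pos: [590.9, -38.8, 69.4]
eef_rot: [-0.0, 0.984, 0.179, -0.0]
wrist_force: [0.2, -0.8, -0.4]
grip_width: 0.252
```

```bash
python3 - <<'E'
from h import *
s=monitor.get_state();print(s['ee_pos'],s['wrist_force'])
a=snap('wrist','w7.png'); b=snap('scene','s7.png')
cv2.imwrite('pics/c7.png',np.hstack([a[:,:420],cv2.resize(b[150:278,190:318],(384,384),interpolation=cv2.INTER_CUBIC)])[:,:800,::-1])
E
```

```text
[590.88363506 -38.82443985  69.44703484] [ 0.21425281 -0.81600291 -0.3994667 ]
```

View pics/c7.png

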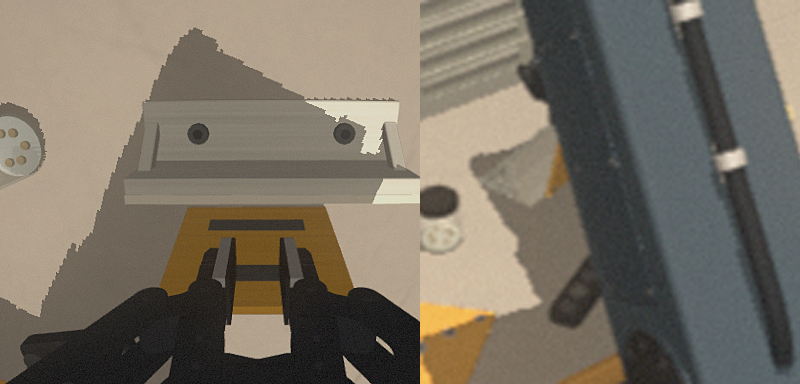

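Call:
play_rows --commands '[[[0,0,0.03,0],[0,0,0.07,0],[0,0,0.11,0],[0,0,0.15,0],[0,0,0.15,0]]]'

```text
time: 10.1
ee_pos: [593.9, -38.9, 225.2]
eef_rot: [0.001, 0.984, 0.179, 0.004]
wrist_force: [0.9, -0.1, 0.3]
grip_width: 0.248
```

Call:
play_rows --commands '[[[-0.01,-0.04,0.03,0],[-0.02,-0.08,0.05,0],[-0.03,-0.125,0.05,0],[-0.04,-0.17,0.05,0],[-0.05,-0.21,0.05,0]]]'

```text
time: 10.6
ee_pos: [540.8, -250.6, 269.1]
eef_rot: [0.0, 0.984, 0.179, -0.0]
wrist_force: [-0.1, 0.4, -0.8]
grip_width: 0.244
```

Call:
play_rows --commands '[[[-0.02,-0.04,0,0],[-0.04,-0.08,0,0],[-0.06,-0.12,0,0],[-0.08,-0.16,0,0],[-0.08,-0.16,0,0]]]'

```text
time: 11.1
ee_pos: [459.0, -412.6, 268.6]
eef_rot: [0.0, 0.984, 0.177, -0.0]
wrist_force: [0.3, 1.3, -0.7]
grip_width: 0.25
```

```bash
python3 - <<'E'
from h import *
s=monitor.get_state();print(s['ee_pos'],s['wrist_force'])
b=snap('top','t8.png',scale=1.5)
hsv=cv2.cvtColor(b,cv2.COLOR_RGB2HSV); m=cv2.inRange(hsv,(15,120,80),(35,255,255))
n=np.array([.9354,.3535]);l=np.array([-.3535,.9354]);o=np.array([593.9,-47.9])
for c in cv2.findContours(m,0,2)[0]:
    if 1000<cv2.contourArea(c):
        P=np.array([onz('top',p,5)[:2] for p in cv2.boxPoints(cv2.minAreaRect(c))]);q=P.mean(0)
        print(q,(q-o)@n,(q-o)@l,[np.linalg.norm(P[i]-P[i-1]).round(1) for i in(0,1)])
E
```

```text
[ 458.99032044 -412.57049136  268.59463957] [ 0.27864951  1.34349737 -0.69438371]
[433.40659242 225.71177709] -53.40377025040138 312.6708758736597 [np.float64(116.1), np.float64(123.4)]
[536.98294292 -59.62564675] -57.38523132210504 9.15200970893095 [np.float64(88.0), np.float64(95.5)]
[ 508.30678672 -427.17091983] -214.13616186015645 -324.5128175183581 [np.float64(122.4), np.float64(116.6)]
```

View pics/t8.png

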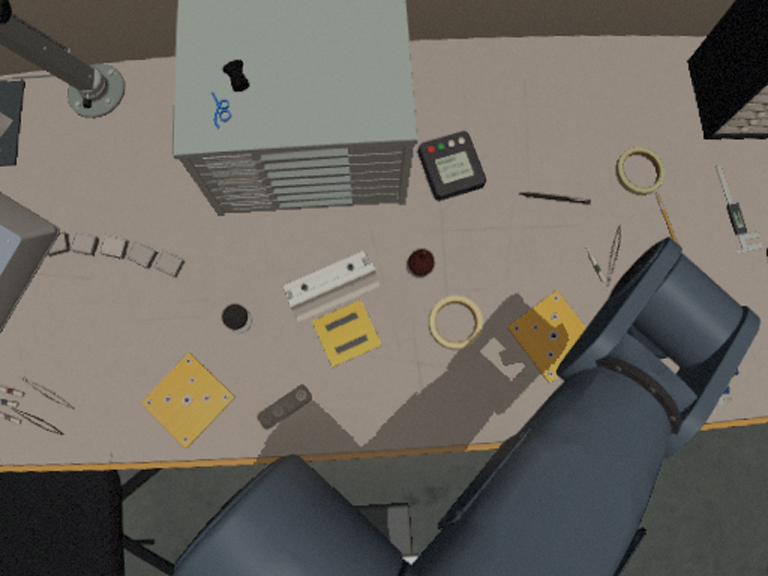

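Plate at display (347,332): flat, with its two dark bars up and its centre about 57 mm before the toe. The jar, stand, blower and tape are where they were.

```bash
python3 -c "
from h import *
print(bot.finish_job())"
```

```text
the job is handed in; nothing more can be done
None
```

The clock plate is turned over and lying flat in front of the stop, and I handed the job in at about 11 s of the 48 s allowed. I pushed it by its near edge up the stop until it stood leaning by itself. Then I reached over the stop, pushed the top back with the fingertips until it fell towards the robot, and moved the arm clear.

**Last checks:** the final top picture shows the two dark bars facing up. The plate's centre is about 57 mm before the toe and 9 mm off the stop's middle line. Its outline measures 88 x 95.5 mm, close to its 90 x 96 mm size, so it is lying flat. By eye, the jar, oil stand, blower and tape roll sit where they were in the first picture; I did not measure them again.

**What disagreed:** my estimates of where the toe line is differed by about 4–5 mm between views, too little to affect the result. While finding the bench height, the fingertips pressed on it with about 56 N. That is below the 120 N wrist limit. It is above the 40 N limit for the arm and gripper body, but the contact was at the fingertips. The judge gave no verdict.

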